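# Level the residue reader under a pressed spirit level

## Robot

A 7-joint arm with a two-finger parallel gripper is mounted at the origin on the work surface. World frame = base frame: x ahead of the robot, y to its left, z up, the work surface at z = 0. Lengths are in m, angles in degrees, forces in N, time in s.
With the tool pointing down it reaches from about 0.425 to 0.925 m from the base axis. Payload 6.8 kg.
Tool frame: the origin (TCP) lies at the very end of the fingers, on their centre line; the grasp point (between the pads) lies 19 mm behind it; z points along the fingers, y is the line along which they close (so a half turn about z gives the same grasp; the last joint's range is limited). The gripper opens to 85 mm and grips with 20 to 120 N. Pads are 22 mm wide; open, the fingers measure 114 mm over their backs; the gripper's body (76 mm by 85 mm) begins 54 mm behind the grasp point. The pads swing forward as they close: fully open they stand 13 mm farther back than shut.
Start: joints at [-69.276, 27.33, 1.283, 89.118, -0.659, 63.558, -4.761], TCP at [0.306, 0.602, 0.231] pointing down, gripper open.
Joint ranges: [-169.35, 169.35], [-19.33, 120.38], [-80.79, 83.38], [13.8, 139.57], [-78.32, 258.32], [9.67, 109.79], [-169.56, 169.56]. Speed limits (degrees/s): [136.94, 136.94, 180, 180, 180, 180, 180].

## Interface

Orientations are given as [roll, pitch, yaw] about the fixed x, y, z axes, in that order (R = Rz(yaw) Ry(pitch) Rx(roll)).
In Python, from station import robot, optics, job gives the robot as it stands. The module is installed in compiled form; this text tells all that it offers.
- The arm moves only by the tool servo_tool, never from a script. Its argument "increments" is a list of rows, each an object of numbers: "gripper": the opening, from 0 (shut) to 1 (fully open); "dx", "dy", "dz": the shift along the world's x, y, z scaled (see below); "wx", "wy", "wz": the turn, a rotation vector about the world's x, y, z scaled (see below). In form: [{"gripper": .., "dx": .., "dy": .., "dz": .., "wx": .., "wy": .., "wz": ..}, ...]. A call has exactly 8 rows; each row is the pose to reach, as a shift and turn from the pose commanded when the call began; what a row does not reach only later rows make up. The controller multiplies each number of a shift by 250 mm and each number of a turn by pi/2 rad. A row lasts 1/8 s, in which the tool goes at most 62.5 mm and 10.7 degrees, less where a joint would pass 70% of its speed; a pose out of reach is approached as far as the arm can. A call with a number of a shift or a turn outside -1 to 1 is refused whole. A call with a gripper value outside its range is refused whole. The fingers move at their own pace and stop on an object; "force" is the grip in N (left out, the last holds). Time passes only in rows, so rows that repeat a pose let the fingers close, or fill a call up. It gives the time, the measured TCP pose, the force, the opening and the grip force at its end, in the units of the state.
- robot.get_state(): the state, without advancing time (a new reading comes with each control period).
- optics.read_camera(name): name is "scene" or "top" or "wrist"; returns the picture (420x560x3 uint8, red, green, blue); there is no depth.
- optics.camera_info(name): a dict with "intrinsics" (3x3 intrinsics, pixels), "rvec" (rotation vector, rad) and "tvec" (3), from world to camera coordinates, as OpenCV has them; the wrist camera has in their place "mount" (4x4, takes a point from camera to tool coordinates, whose origin is the TCP and whose axes are the flange's). Camera axes: x right, y down, z forward; pixel columns grow to the right and rows downward; lengths in m; the calibration is good to about 2 mm. The wrist camera is an equidistant fisheye: a pixel r from the principal point sees the ray r / f radians off the axis. A picture is of the moment at which its call begins: read the wrist's pose just before it. camera_info takes no time and is no camera call.
- job.hand_in(): hands the job in; it is judged then, once.
The state is a dict: "clock": time; "joint_pos": joint angles; "qvel": joint speeds; "joint_torque": joint torques, N m; "tool_pos": TCP position; "orientation": TCP orientation; "force": force on the tool from outside, world axes, zero at the start; "torque": the same for the moment, N m; "width": finger opening in m; "grasp_force": force on a finger pad.
Only numpy, scipy, OpenCV 4.12 (cv2) and the standard library are available. Lean on these libraries where they do the work, as an engineer would, in place of code of your own. Each camera call takes 0.05 s, during which the arm holds its last target. There are 200 camera calls.

## Task

Set the spirit level lengthways on the front ledge of the reader's sprung shelf and turn the black levelling foot until the bubble sits between its two lines while the shelf is pressed fully down onto its foot by a push on the level. Unpressed, the springs tip the shelf, so only a reading taken with the shelf pressed right down counts; finish while still pressing the level down, shelf fully down and bubble centred. Leave the glassware and other items on the bench where they are.

Things in the scene. Friction and masses are not known exactly. Their poses are not given: they have to be found in the camera images.
- level: Spirit level: aluminium bar 24 (its x) x 180 (its y) x 36 tall, black ends, about 0.4 kg, standing loose on the bench vial up. Origin at the centre of its underside, z up. May lie either way round on the ledge.
- vial (a point): Midpoint of the green vial in the level's top, 45 mm from the level's centre along its +y, 37.5 above its underside; axes as the level's. Two dark lines across the vial 10 mm either side of this point.
- bubble_mid (a point): Middle of the pale bubble, 14 mm long, which slides along the level's y in the vial by up to 18.5 mm either way and settles in about 1 s. It goes to the higher end, 0.8 mm per milliradian of tilt. Centred when this point is at vial (3 mm off, its end touches a line).
- pad (a point): Round dark rubber pad in the level's top, 20 mm from its centre along -y, 36 above the underside: a good place to press.
- ledge (a point): Middle of the free front ledge on the shelf's top, about 55 mm above the bench; moves with the shelf. y along the ledge to the pivot end, -y to the foot end, x away from the robot, z up. Free strip 270 long; 45 mm to the front edge, 47 to the white reader box (75 x 200, 50 tall) fixed on the shelf. The stand, 200 x 360, is fixed to the bench, facing the robot within 0.3 rad.
- plate (a joint): How far the springs lift the shelf off its levelling foot, rad, about the pivot (the pivot line is 145 mm from ledge along +y): 0 = pressed fully down on the foot, 0.02 = fully up, as it stands when nothing presses. About 3 N on the level starts it moving and 4 to 6 N brings it fully down (3 mm lower at the level); 8 to 15 N is a firm hold. It rises again when let go.
- foot_grip (a point): On the upright axis of the levelling foot's black knob (40 mm across, 30 tall, 72 to 102 above the bench), at grip height, beyond the ledge's -y end; does not turn with it. Clockwise from above raises the foot end: 1 rad = 7.7 mrad of tilt = bubble 6.2 mm towards the foot. Needs 0.12 N m, stays put. Starts 1 to 2.6 rad too low; can go 1.6 rad past level.
- flask: Bystander, loose (mm): conical glass flask, 115 tall, 72 wide at its foot. Origin at the middle of its underside.
- reagent: Bystander, loose (mm): small reagent jar with a white cap, 36 across, 65 tall. Origin at the middle of its underside.
- tips: Bystander, loose (mm): open box of pipette tips, 85 x 120, 50 tall. Origin at the middle of its underside.
- beaker: Bystander, loose (mm): glass beaker, 64 across, 75 tall. Origin at the middle of its underside.
- pipette: Bystander, loose (mm): pipette lying flat, about 240 long along its own x, 26 tall. Origin at the middle of its underside.
- rack: Bystander, loose (mm): white test-tube rack with tubes, 70 x 170, 76 tall. Origin at the middle of its underside.

How it is judged:
By the outcome, as a careful person would: the job done as asked, in the order asked, and still so for the second after the job is handed in, while the arm keeps its last pose, push and grip.
It also fails if it takes over 72 s, if anything falls off the work surface, if the arm or the gripper's body presses on something with over 40 N, if the wrist force passes 120 N, or if a joint passes its speed limit or range.

## Working session

There is one attempt and no reset: what is moved stays moved. The work goes in short steps, Python scripts to look and compute and a tool call to move; the robot and the scene stay as the last step left them, time stands still between calls to the robot, and variables do not carry over. Pictures are saved under pics/ and viewed, at most 10 in all, crops included, and the job is handed in when it is done.

Besides the shell and the picture viewer there is one more tool, called after "Request:" by a JSON object that holds its "name" and its "arguments", one argument or row to a line. servo_tool: Moves the arm, as the interface text tells. Its arguments: {"type":"object","properties":{"increments":{"type":"array","items":{"type":"object","properties":{"gripper":{"type":"number"},"dx":{"type":"number","minimum":-1,"maximum":1},"dy":{"type":"number","minimum":-1,"maximum":1},"dz":{"type":"number","minimum":-1,"maximum":1},"wx":{"type":"number","minimum":-1,"maximum":1},"wy":{"type":"number","minimum":-1,"maximum":1},"wz":{"type":"number","minimum":-1,"maximum":1}}}},"force":{"type":"number"}},"required":["increments"]}

```bash
mkdir -p pics; cat > h.py <<'E'
import numpy as np, cv2
from scipy.spatial.transform import Rotation as R
from station import robot, optics, job
def cam(n):
    i=optics.camera_info(n); K=np.array(i["intrinsics"]); return i,K
def ray(n,u,v,st=None):
    i,K=cam(n)
    if n=="wrist":
        M=np.array(i["mount"]); dx=(u-K[0,2])/K[0,0]; dy=(v-K[1,2])/K[1,1]; r=np.hypot(dx,dy)
        d=np.array([dx/r*np.sin(r),dy/r*np.sin(r),np.cos(r)]) if r>0 else np.array([0,0,1.])
        T=R.from_euler('xyz',st["orientation"],degrees=True).as_matrix()
        return T@M[:3,3]+np.array(st["tool_pos"]), T@M[:3,:3]@d
    Rm=cv2.Rodrigues(np.array(i["rvec"],float))[0]; t=np.array(i["tvec"],float).ravel()
    return -Rm.T@t, Rm.T@np.linalg.inv(K)@np.array([u,v,1.])
def onz(n,u,v,z,st=None):
    o,d=ray(n,u,v,st); return o+d*(z-o[2])/d[2]
def proj(n,P,st=None):
    i,K=cam(n)
    if n=="wrist":
        M=np.array(i["mount"]);T=R.from_euler('xyz',st["orientation"],degrees=True).as_matrix()
        p=T.T@(np.array(P)-st["tool_pos"]); c=M[:3,:3].T@(p-M[:3,3]); th=np.arctan2(np.hypot(c[0],c[1]),c[2]); h=np.hypot(c[0],c[1])
        return np.array([K[0,2]+K[0,0]*th*c[0]/h,K[1,2]+K[1,1]*th*c[1]/h])
    return cv2.projectPoints(np.array([P],float),np.array(i["rvec"],float),np.array(i["tvec"],float),K,None)[0].ravel()
E
python3 - <<'E'
from h import *
print(robot.get_state())
for n in("top","scene"):
    im=optics.read_camera(n)[:,:,::-1]; cv2.imwrite(f"pics/{n}0.png",im); 
    o,d=ray(n,280,210); print(n,o,d)
E
```

```text
{'clock': 0.0, 'joint_pos': array([-69.2775002 ,  27.37437341,   1.27908028,  89.1754575 ,
        -0.66053862,  63.55807527,  -4.76106926]), 'qvel': array([-0.09002869, -0.03380052, -0.08090978,  0.0745064 , -0.07687886,
        0.10513105,  0.01899932]), 'joint_torque': array([ 1.11934041e-04, -5.96461165e+01,  1.60801973e+00, -2.81199038e+01,
        1.24711587e-02,  9.51997878e-03, -9.81219159e-06]), 'tool_pos': array([0.3053016 , 0.60137396, 0.23036307]), 'orientation': array([-1.79899543e+02,  5.52565924e-03,  1.53085369e+02]), 'force': array([ 1.57204668, -0.40271388, -0.59516134]), 'torque': array([-0.04745551, -0.01149166, -0.00760729]), 'grasp_force': 0.0, 'width': 0.08551466931047659}
top [ 0.47229959 -0.0557356   1.30328844] [ 0.0487432  -0.01125647 -0.99878827]
scene [ 1.23311908 -0.60952619  0.68144827] [-0.66109422  0.50220627 -0.55747077]
```

View pics/top0.png

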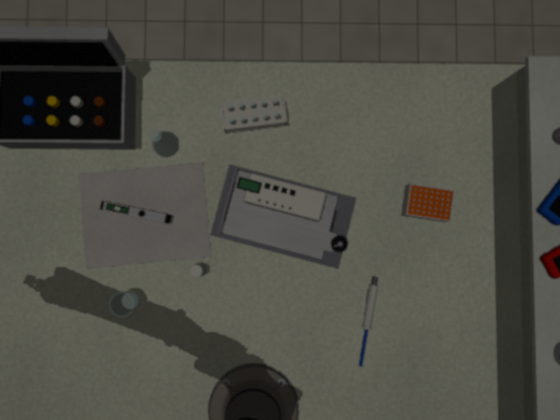

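View pics/scene0.png

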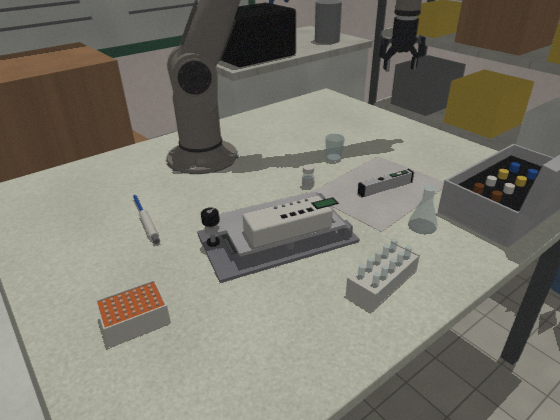

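Top view: the level is at about (137,212) with its vial to the left (+y). The stand corners are (231,166), (355,198), (341,267) and (213,235), and the knob is at (339,243). The pivot end is left and the free ledge faces the robot. The reagent jar is at (197,270) and the flask at (165,145).

```bash
python3 - <<'E'
from h import *
np.set_printoptions(precision=4,suppress=True)
a=onz("top",101,205,.036);b=onz("top",172,219,.036);print("level",a,b,(a+b)/2,np.linalg.norm(a-b),np.degrees(np.arctan2(*(a-b)[[1,0]])))
for p in [(231,166),(355,198),(341,267),(213,235)]: print(onz("top",*p,.02))
print("knob",onz("top",339,243,.102),"reag",onz("top",197,270,.065),"flask",onz("top",158,136,.115))
print(optics.camera_info("wrist"))
s=robot.get_state(); cv2.imwrite("pics/w0.png",optics.read_camera("wrist")[:,:,::-1])
E
```

```text
level [0.5452 0.4047 0.036 ] [0.5089 0.2166 0.036 ] [0.527  0.3107 0.036 ] 0.19158103732798273 79.07580123357188
[0.6537 0.0632 0.02  ]
[ 0.5685 -0.2736  0.02  ]
[ 0.3821 -0.235   0.02  ]
[0.4668 0.1096 0.02  ]
knob [ 0.4482 -0.2187  0.102 ] reag [0.3766 0.144  0.065 ] flask [0.7149 0.2381 0.115 ]
{'intrinsics': array([[325.1923,   0.    , 277.9537],
       [  0.    , 325.1923, 204.8585],
       [  0.    ,   0.    ,   1.    ]]), 'mount': array([[-0.0006, -0.9557, -0.2942,  0.0742],
       [ 1.    , -0.001 ,  0.0012,  0.0004],
       [-0.0014, -0.2942,  0.9557, -0.1428],
       [ 0.    ,  0.    ,  0.    ,  1.    ]])}
```

View pics/w0.png

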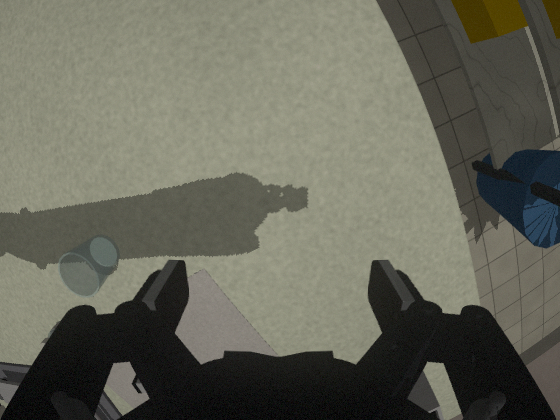

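Wrist view: the camera looks past the open fingers at the mat's corner, at about (200,270). The image up direction is the tool's +x. I'll move over the level with the tool's x axis along the level's +y.

Request:
{"name": "servo_tool", "arguments": {
  "increments": [
    {"gripper":1,"dx":0.1,"dy":-0.12,"dz":0,"wz":-0.118},
    {"gripper":1,"dx":0.22,"dy":-0.25,"wz":-0.236},
    {"gripper":1,"dx":0.35,"dy":-0.4,"wz":-0.353},
    {"gripper":1,"dx":0.48,"dy":-0.55,"wz":-0.47},
    {"gripper":1,"dx":0.62,"dy":-0.7,"wz":-0.588},
    {"gripper":1,"dx":0.76,"dy":-0.86,"wz":-0.705},
    {"gripper":1,"dx":0.89,"dy":-1,"wz":-0.822},
    {"gripper":1,"dx":0.89,"dy":-1,"wz":-0.822}
  ]
}}

```text
invalid input
```

```bash
python3 - <<'E'
from h import *
s=robot.get_state(); im=optics.read_camera("wrist")[:,:,::-1]; cv2.imwrite("pics/w1.png",im); print(s["clock"],s["tool_pos"],s["orientation"],s["joint_pos"])
E
```

```text
0.15 [0.30538208 0.60148899 0.23055483] [-1.79920625e+02  4.41727775e-03  1.53082988e+02] [-69.27597443  27.36707365   1.28030337  89.16108716  -0.66015935
  63.55865514  -4.76115296]
```

View pics/w1.png

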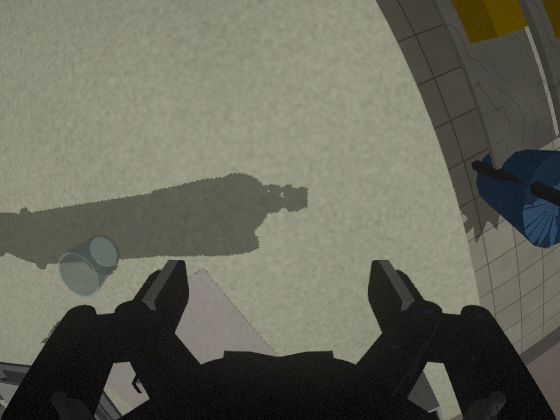

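The picture is unchanged because the call was refused, so I'll resend it with every field filled in.

Request:
{"name": "servo_tool", "arguments": {
  "force": 40,
  "increments": [
    {"gripper":1,"dx":0.1,"dy":-0.12,"dz":0,"wx":0,"wy":0,"wz":-0.118},
    {"gripper":1,"dx":0.22,"dy":-0.25,"dz":0,"wx":0,"wy":0,"wz":-0.236},
    {"gripper":1,"dx":0.35,"dy":-0.4,"dz":0,"wx":0,"wy":0,"wz":-0.353},
    {"gripper":1,"dx":0.48,"dy":-0.55,"dz":0,"wx":0,"wy":0,"wz":-0.47},
    {"gripper":1,"dx":0.62,"dy":-0.7,"dz":0,"wx":0,"wy":0,"wz":-0.588},
    {"gripper":1,"dx":0.76,"dy":-0.86,"dz":0,"wx":0,"wy":0,"wz":-0.705},
    {"gripper":1,"dx":0.89,"dy":-1,"dz":0,"wx":0,"wy":0,"wz":-0.822},
    {"gripper":1,"dx":0.89,"dy":-1,"dz":0,"wx":0,"wy":0,"wz":-0.822}
  ]
}}

```text
clock: 1.2
tool_pos: [0.5314, 0.3469, 0.2315]
orientation: [179.9, 0.1, 78.6]
force: [0.3, 0.7, -0.0]
width: 0.0854
grasp_force: 0.0
```

```bash
python3 - <<'E'
from h import *
s=robot.get_state(); im=optics.read_camera("wrist")[:,:,::-1]; cv2.imwrite("pics/w2.png",im); print(s["clock"],s["tool_pos"],s["orientation"],s["joint_pos"])
import pickle; pickle.dump(s,open("s2.pkl","wb"))
E
```

```text
1.2 [0.5313702  0.34691067 0.23149725] [1.79868780e+02 1.03782438e-01 7.85689802e+01] [-54.99517695  24.45696141  21.91843756  96.16137139  -9.95601714
  61.31345413 -41.49597867]
```

View pics/w2.png

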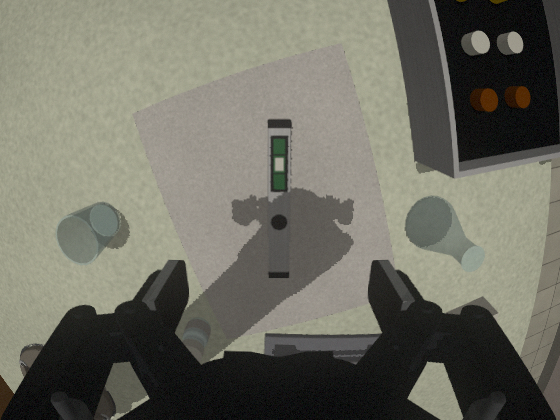

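Wrist view: the level lies straight up the image. The pad is at (279,222), the vial window spans rows 137–190, and the ends are at rows 121 and 276.

```bash
python3 - <<'E'
from h import *
import pickle; s=pickle.load(open("s2.pkl","rb")); im=cv2.imread("pics/w2.png")
np.set_printoptions(precision=4,suppress=True)
h=cv2.cvtColor(im,cv2.COLOR_BGR2HSV)
g=np.zeros(im.shape[:2],np.uint8); sub=h[125:200,262:298]; g[125:200,262:298]=((sub[...,0]>40)&(sub[...,0]<90)&(sub[...,1]>70)).astype(np.uint8)
ys,xs=np.nonzero(g); print("vial",xs.min(),xs.max(),ys.min(),ys.max())
gr=im[205:240,262:298].max(2); ys2,xs2=np.nonzero(gr<35); print("pad",xs2.mean()+262,ys2.mean()+205,len(xs2))
pv=onz("wrist",(xs.min()+xs.max())/2,(ys.min()+ys.max())/2,.0375,s); pp=onz("wrist",xs2.mean()+262,ys2.mean()+205,.036,s)
d=pv-pp; print(pv,pp,np.linalg.norm(d),np.degrees(np.arctan2(d[1],d[0])))
u=d/np.linalg.norm(d); c=pp+u*.020; print("centre",c, "bench tcp",s["tool_pos"])
for z in(.036,): print([onz("wrist",280,q,z,s) for q in(121,276)])
E
```

```text
vial 273 284 139 189
pad 278.73846153846154 222.12307692307692 65
[0.5366 0.3627 0.0375] [0.5239 0.2986 0.036 ] 0.06532502795484914 78.79652688449288
centre [0.5278 0.3182 0.0365] bench tcp [0.5314 0.3469 0.2315]
[array([0.5471, 0.4065, 0.036 ]), array([0.5118, 0.2313, 0.036 ])]
```

Request:
{"name": "servo_tool", "arguments": {
  "increments": [
    {"gripper":1,"dx":0,"dy":-0.06,"dz":-0.12,"wx":0,"wy":0,"wz":0},
    {"gripper":1,"dx":0,"dy":-0.136,"dz":-0.25,"wx":0,"wy":0,"wz":0},
    {"gripper":1,"dx":0,"dy":-0.136,"dz":-0.4,"wx":0,"wy":0,"wz":0},
    {"gripper":1,"dx":0,"dy":-0.136,"dz":-0.55,"wx":0,"wy":0,"wz":0},
    {"gripper":1,"dx":0,"dy":-0.136,"dz":-0.66,"wx":0,"wy":0,"wz":0},
    {"gripper":1,"dx":0,"dy":-0.136,"dz":-0.7,"wx":0,"wy":0,"wz":0},
    {"gripper":1,"dx":0,"dy":-0.136,"dz":-0.7,"wx":0,"wy":0,"wz":0},
    {"gripper":1,"dx":0,"dy":-0.136,"dz":-0.7,"wx":0,"wy":0,"wz":0}
  ]
}}

```text
clock: 2.25
tool_pos: [0.5287, 0.3187, 0.0576]
orientation: [179.9, -0.1, 79.1]
force: [0.1, -0.5, -0.1]
width: 0.0855
grasp_force: 0.0
```

Request:
{"name": "servo_tool", "arguments": {
  "force": 40,
  "increments": [
    {"gripper":1,"dx":-0.003,"dy":0,"dz":-0.1,"wx":0,"wy":0,"wz":0},
    {"gripper":1,"dx":-0.003,"dy":0,"dz":-0.18,"wx":0,"wy":0,"wz":0},
    {"gripper":0.6,"dx":-0.003,"dy":0,"dz":-0.195,"wx":0,"wy":0,"wz":0},
    {"gripper":0.2,"dx":-0.003,"dy":0,"dz":-0.195,"wx":0,"wy":0,"wz":0},
    {"gripper":0.1,"dx":-0.003,"dy":0,"dz":-0.195,"wx":0,"wy":0,"wz":0},
    {"gripper":0.1,"dx":-0.003,"dy":0,"dz":-0.195,"wx":0,"wy":0,"wz":0},
    {"gripper":0.1,"dx":-0.003,"dy":0,"dz":-0.195,"wx":0,"wy":0,"wz":0},
    {"gripper":0.1,"dx":-0.003,"dy":0,"dz":-0.195,"wx":0,"wy":0,"wz":0}
  ]
}}

```text
clock: 3.25
tool_pos: [0.5281, 0.3184, 0.0084]
orientation: [179.9, -0.1, 79.1]
force: [0.2, 1.8, 6.0]
width: 0.0232
grasp_force: 42.1
```

```bash
python3 - <<'E'
from h import *
im=optics.read_camera("top")[:,:,::-1]; cv2.imwrite("pics/top1.png",im)
c=cv2.resize(im[155:275,205:365],None,fx=5,fy=5,interpolation=cv2.INTER_CUBIC); c=np.clip(c*1.5,0,255).astype(np.uint8); cv2.imwrite("pics/c1.png",c)
E
```

```text
(no output)
```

View pics/c1.png

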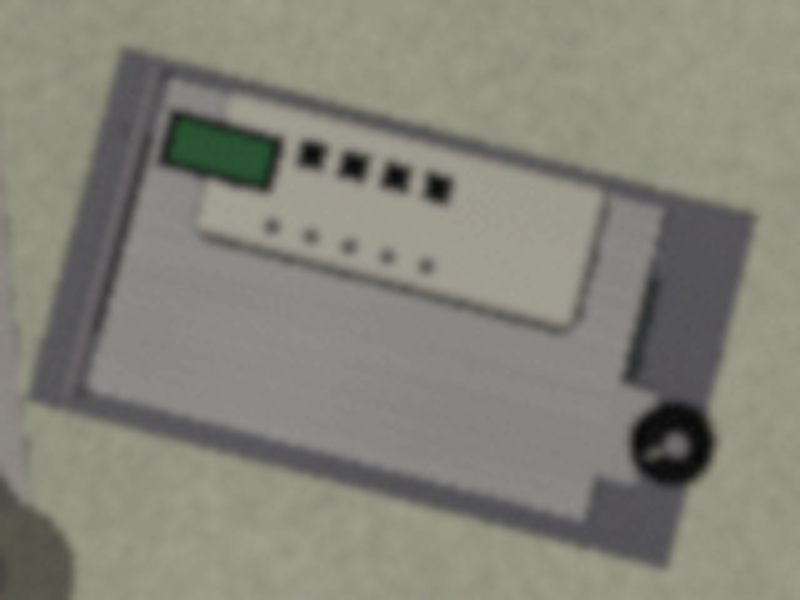

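Enlarged top view: the shelf's front edge runs from crop (85,388) to (588,520). The knob is at (673,444), and the front edge of the box runs from (195,237) to (570,330).

```bash
python3 - <<'E'
from h import *
np.set_printoptions(precision=4,suppress=True)
f=lambda u,v,z: onz("top",205+(u+.5)/5-.5,155+(v+.5)/5-.5,z)
a=f(85,388,.055);b=f(588,520,.059);d=a-b;L=np.linalg.norm(d[:2]);y=d/L;y[2]=0;x=np.array([y[1],-y[0],0])
print("front",a,b,L,np.degrees(np.arctan2(y[1],y[0])))
m=(a+b)/2+.045*x; print("ledge",m)
for p,z in [((195,237),.108),((570,330),.11),((673,444),.102),((168,75),.055),((662,207),.06)]:
    P=f(*p,z); q=P-m; print(p,P,"ledge x,y",q@x,q@y)
# wrist held
E
```

```text
front [0.4743 0.0827 0.055 ] [ 0.4065 -0.1805  0.059 ] 0.2718005948950019 75.55304351046222
ledge [ 0.484  -0.0601  0.057 ]
(195, 237) [0.5503 0.0225 0.108 ] ledge x,y 0.04364267295555122 0.09648410967641698
(570, 330) [ 0.5043 -0.1663  0.11  ] ledge x,y 0.046167835454284746 -0.09783079737808703
(673, 444) [ 0.4472 -0.2192  0.102 ] ledge x,y 0.004004817377868124 -0.1632702326660596
(168, 75) [0.6393 0.0409 0.055 ] ledge x,y 0.12523393004433997 0.1365073652880103
(662, 207) [ 0.5705 -0.2194  0.06  ] ledge x,y 0.12352822741424146 -0.13271858064927328
```

Request:
{"name": "servo_tool", "arguments": {
  "force": 50,
  "increments": [
    {"gripper":0.1,"dx":0,"dy":0,"dz":0.1,"wx":0,"wy":0,"wz":0},
    {"gripper":0.1,"dx":0,"dy":0,"dz":0.25,"wx":0,"wy":0,"wz":0},
    {"gripper":0.1,"dx":-0.02,"dy":-0.1,"dz":0.42,"wx":0,"wy":0,"wz":0},
    {"gripper":0.1,"dx":-0.04,"dy":-0.24,"dz":0.55,"wx":0,"wy":0,"wz":-0.01},
    {"gripper":0.1,"dx":-0.06,"dy":-0.4,"dz":0.56,"wx":0,"wy":0,"wz":-0.02},
    {"gripper":0.1,"dx":-0.09,"dy":-0.58,"dz":0.56,"wx":0,"wy":0,"wz":-0.03},
    {"gripper":0.1,"dx":-0.12,"dy":-0.78,"dz":0.56,"wx":0,"wy":0,"wz":-0.039},
    {"gripper":0.1,"dx":-0.14,"dy":-0.97,"dz":0.56,"wx":0,"wy":0,"wz":-0.039}
  ]
}}

```text
clock: 4.3
tool_pos: [0.4909, 0.0735, 0.147]
orientation: [-179.9, 0.1, 75.6]
force: [0.9, 0.1, -4.0]
width: 0.0229
grasp_force: 50.5
```

Request:
{"name": "servo_tool", "arguments": {
  "increments": [
    {"gripper":0.1,"dx":-0.01,"dy":-0.18,"dz":0,"wx":0,"wy":0,"wz":0},
    {"gripper":0.1,"dx":-0.02,"dy":-0.35,"dz":0,"wx":0,"wy":0,"wz":0},
    {"gripper":0.1,"dx":-0.026,"dy":-0.47,"dz":-0.01,"wx":0,"wy":0,"wz":0},
    {"gripper":0.1,"dx":-0.026,"dy":-0.505,"dz":-0.06,"wx":0,"wy":0,"wz":0},
    {"gripper":0.1,"dx":-0.026,"dy":-0.505,"dz":-0.16,"wx":0,"wy":0,"wz":0},
    {"gripper":0.1,"dx":-0.026,"dy":-0.505,"dz":-0.25,"wx":0,"wy":0,"wz":0},
    {"gripper":0.1,"dx":-0.026,"dy":-0.505,"dz":-0.28,"wx":0,"wy":0,"wz":0},
    {"gripper":0.1,"dx":-0.026,"dy":-0.505,"dz":-0.28,"wx":0,"wy":0,"wz":0}
  ]
}}

```text
clock: 5.3
tool_pos: [0.4854, -0.0503, 0.077]
orientation: [-179.9, 0.0, 75.6]
force: [0.1, -0.0, -3.9]
width: 0.0231
grasp_force: 50.3
```

Request:
{"name": "servo_tool", "arguments": {
  "increments": [
    {"gripper":0.1,"dx":0.003,"dy":0,"dz":-0.02,"wx":0,"wy":0,"wz":0},
    {"gripper":0.1,"dx":0.003,"dy":0,"dz":-0.03,"wx":0,"wy":0,"wz":0},
    {"gripper":0.1,"dx":0.003,"dy":0,"dz":-0.036,"wx":0,"wy":0,"wz":0},
    {"gripper":0.1,"dx":0.003,"dy":0,"dz":-0.04,"wx":0,"wy":0,"wz":0},
    {"gripper":0.1,"dx":0.003,"dy":0,"dz":-0.044,"wx":0,"wy":0,"wz":0},
    {"gripper":0.1,"dx":0.003,"dy":0,"dz":-0.046,"wx":0,"wy":0,"wz":0},
    {"gripper":0.1,"dx":0.003,"dy":0,"dz":-0.046,"wx":0,"wy":0,"wz":0},
    {"gripper":0.1,"dx":0.003,"dy":0,"dz":-0.046,"wx":0,"wy":0,"wz":0}
  ]
}}

```text
clock: 6.3
tool_pos: [0.4866, -0.0509, 0.0661]
orientation: [180.0, -0.0, 75.6]
force: [0.3, 0.3, -4.1]
width: 0.0233
grasp_force: 50.4
```

Request:
{"name": "servo_tool", "arguments": {
  "increments": [
    {"gripper":0.1,"dx":0,"dy":0,"dz":-0.004,"wx":0,"wy":0,"wz":0},
    {"gripper":0.1,"dx":0,"dy":0,"dz":-0.008,"wx":0,"wy":0,"wz":0},
    {"gripper":0.1,"dx":0,"dy":0,"dz":-0.012,"wx":0,"wy":0,"wz":0},
    {"gripper":0.1,"dx":0,"dy":0,"dz":-0.014,"wx":0,"wy":0,"wz":0},
    {"gripper":0.1,"dx":0,"dy":0,"dz":-0.016,"wx":0,"wy":0,"wz":0},
    {"gripper":0.1,"dx":0,"dy":0,"dz":-0.016,"wx":0,"wy":0,"wz":0},
    {"gripper":0.1,"dx":0,"dy":0,"dz":-0.016,"wx":0,"wy":0,"wz":0},
    {"gripper":0.1,"dx":0,"dy":0,"dz":-0.016,"wx":0,"wy":0,"wz":0}
  ]
}}

```text
clock: 7.3
tool_pos: [0.4874, -0.0507, 0.0627]
orientation: [179.9, -0.1, 75.6]
force: [-2.4, -0.7, 6.0]
width: 0.0231
grasp_force: 51.8
```

Request:
{"name": "servo_tool", "arguments": {
  "increments": [
    {"gripper":0.1,"dx":0,"dy":0,"dz":0.006,"wx":0,"wy":0,"wz":0},
    {"gripper":0.45,"dx":0,"dy":0,"dz":0.008,"wx":0,"wy":0,"wz":0},
    {"gripper":0.45,"dx":0,"dy":0,"dz":0.008,"wx":0,"wy":0,"wz":0},
    {"gripper":0.45,"dx":0,"dy":0,"dz":0.008,"wx":0,"wy":0,"wz":0},
    {"gripper":0.45,"dx":0,"dy":0,"dz":0.04,"wx":0,"wy":0,"wz":0},
    {"gripper":0.45,"dx":0,"dy":0,"dz":0.12,"wx":0,"wy":0,"wz":0},
    {"gripper":0.2,"dx":0,"dy":0,"dz":0.25,"wx":0,"wy":0,"wz":0},
    {"gripper":0,"dx":0,"dy":0,"dz":0.3,"wx":0,"wy":0,"wz":0}
  ]
}}

```text
clock: 8.3
tool_pos: [0.4875, -0.051, 0.1389]
orientation: [179.8, -0.1, 75.6]
force: [0.7, 0.2, 0.5]
width: 0.0021
grasp_force: 0.0
```

```bash
python3 - <<'E'
from h import *
import pickle
s=robot.get_state(); im=optics.read_camera("wrist")[:,:,::-1]; cv2.imwrite("pics/w3.png",im); print(s["clock"],s["tool_pos"],s["orientation"],s["width"],s["force"])
pickle.dump(s,open("s3.pkl","wb"))
E
```

```text
8.3 [ 0.48754237 -0.05097621  0.13887187] [ 1.79845475e+02 -6.04687070e-02  7.55831683e+01] 0.002079163961637231 [0.67945859 0.20710707 0.4911664 ]
```

View pics/w3.png

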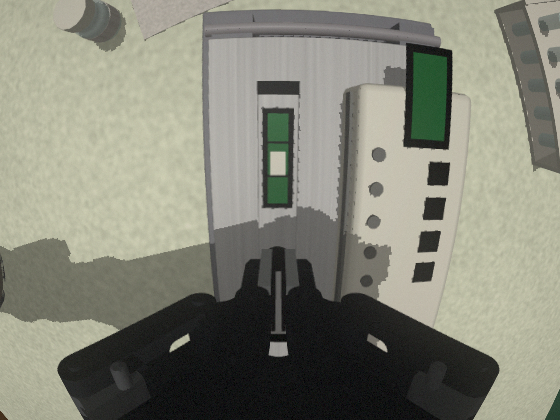

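Wrist view: the level lies straight on the free ledge. The vial window spans rows 110–205 and the unpressed bubble is at about (278,163). Next I press on the pad.

Request:
{"name": "servo_tool", "arguments": {
  "increments": [
    {"gripper":0,"dx":-0.01,"dy":-0.04,"dz":0,"wx":0,"wy":0,"wz":0},
    {"gripper":0,"dx":-0.02,"dy":-0.077,"dz":-0.02,"wx":0,"wy":0,"wz":0},
    {"gripper":0,"dx":-0.02,"dy":-0.077,"dz":-0.1,"wx":0,"wy":0,"wz":0},
    {"gripper":0,"dx":-0.02,"dy":-0.077,"dz":-0.16,"wx":0,"wy":0,"wz":0},
    {"gripper":0,"dx":-0.02,"dy":-0.077,"dz":-0.18,"wx":0,"wy":0,"wz":0},
    {"gripper":0,"dx":-0.02,"dy":-0.077,"dz":-0.188,"wx":0,"wy":0,"wz":0},
    {"gripper":0,"dx":-0.02,"dy":-0.077,"dz":-0.192,"wx":0,"wy":0,"wz":0},
    {"gripper":0,"dx":-0.02,"dy":-0.077,"dz":-0.192,"wx":0,"wy":0,"wz":0}
  ]
}}

```text
clock: 9.35
tool_pos: [0.4817, -0.0702, 0.0894]
orientation: [180.0, -0.0, 75.6]
force: [-2.4, -2.2, 4.8]
width: -0.0
grasp_force: 2.3
```

Request:
{"name": "servo_tool", "arguments": {
  "increments": [
    {"gripper":0,"dx":0,"dy":0,"dz":-0.003,"wx":0,"wy":0,"wz":0},
    {"gripper":0,"dx":0,"dy":0,"dz":-0.006,"wx":0,"wy":0,"wz":0},
    {"gripper":0,"dx":0,"dy":0,"dz":-0.008,"wx":0,"wy":0,"wz":0},
    {"gripper":0,"dx":0,"dy":0,"dz":-0.008,"wx":0,"wy":0,"wz":0},
    {"gripper":0,"dx":0,"dy":0,"dz":-0.008,"wx":0,"wy":0,"wz":0},
    {"gripper":0,"dx":0,"dy":0,"dz":-0.008,"wx":0,"wy":0,"wz":0},
    {"gripper":0,"dx":0,"dy":0,"dz":-0.008,"wx":0,"wy":0,"wz":0},
    {"gripper":0,"dx":0,"dy":0,"dz":-0.008,"wx":0,"wy":0,"wz":0}
  ]
}}

```text
clock: 10.35
tool_pos: [0.4831, -0.0697, 0.0883]
orientation: [179.8, -0.1, 75.6]
force: [-1.8, 0.5, 10.8]
width: -0.0001
grasp_force: 5.7
```

```bash
cat > bub.py <<'E'
from h import *
def read(name):
    s=robot.get_state(); im=optics.read_camera("wrist")[:,:,::-1].copy(); cv2.imwrite(f"pics/{name}.png",im)
    h=cv2.cvtColor(im,cv2.COLOR_BGR2HSV); g=((h[...,0]>40)&(h[...,0]<90)&(h[...,1]>90)).astype(np.uint8); g[:,:240]=0; g[:,320:]=0; g[:40]=0; g[260:]=0
    ys,xs=np.nonzero(g); y0,y1,x0,x1=ys.min(),ys.max(),xs.min(),xs.max(); xc=(x0+x1)//2
    prof=im[y0-6:y1+7,xc-4:xc+5].mean(1)
    print("vial",x0,x1,y0,y1,"force",s["force"],"z",s["tool_pos"][2],s["clock"])
    print([(y0-6+i,int(p[0]),int(p[1]),int(p[2])) for i,p in enumerate(prof)])
    c=im[y0-30:y1+90,xc-60:xc+60]; cv2.imwrite(f"pics/{name}_c.png",cv2.resize(c,None,fx=3,fy=3,interpolation=cv2.INTER_NEAREST)[:600])
    return s,im
E
python3 -c "
from bub import *
read('p1')"
```

```text
vial 266 294 70 191 force [-1.75200407  0.53053488 10.77732947] z 0.08831470239600328 10.35
[(np.int64(64), 48, 51, 51), (np.int64(65), 50, 51, 51), (np.int64(66), 47, 50, 50), (np.int64(67), 50, 52, 51), (np.int64(68), 51, 52, 52), (np.int64(69), 60, 72, 58), (np.int64(70), 77, 111, 71), (np.int64(71), 76, 110, 69), (np.int64(72), 75, 110, 70), (np.int64(73), 74, 109, 68), (np.int64(74), 75, 109, 68), (np.int64(75), 76, 110, 70), (np.int64(76), 75, 109, 68), (np.int64(77), 74, 109, 68), (np.int64(78), 74, 109, 67), (np.int64(79), 74, 109, 68), (np.int64(80), 75, 109, 69), (np.int64(81), 75, 109, 68), (np.int64(82), 74, 109, 68), (np.int64(83), 102, 132, 104), (np.int64(84), 165, 183, 182), (np.int64(85), 177, 194, 197), (np.int64(86), 177, 193, 196), (np.int64(87), 178, 194, 197), (np.int64(88), 177, 194, 197), (np.int64(89), 178, 193, 197), (np.int64(90), 177, 193, 197), (np.int64(91), 177, 192, 197), (np.int64(92), 177, 193, 197), (np.int64(93), 178, 193, 198), (np.int64(94), 177, 192, 198), (np.int64(95), 177, 192, 197), (np.int64(96), 177, 193, 198), (np.int64(97), 178, 192, 197
[... 2268 characters left out ...]
56), (np.int64(174), 61, 93, 55), (np.int64(175), 60, 92, 53), (np.int64(176), 60, 93, 54), (np.int64(177), 61, 94, 55), (np.int64(178), 62, 94, 56), (np.int64(179), 61, 94, 55), (np.int64(180), 60, 93, 54), (np.int64(181), 61, 94, 55), (np.int64(182), 61, 94, 55), (np.int64(183), 61, 94, 54), (np.int64(184), 60, 93, 54), (np.int64(185), 60, 93, 53), (np.int64(186), 60, 93, 54), (np.int64(187), 61, 93, 54), (np.int64(188), 61, 93, 54), (np.int64(189), 61, 93, 55), (np.int64(190), 62, 92, 55), (np.int64(191), 61, 92, 55), (np.int64(192), 53, 68, 51), (np.int64(193), 43, 46, 45), (np.int64(194), 45, 48, 47), (np.int64(195), 45, 47, 47), (np.int64(196), 44, 46, 46), (np.int64(197), 46, 49, 48)]
```

View pics/p1_c.png

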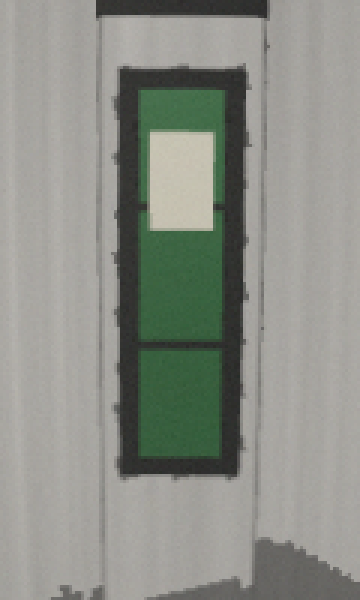

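Pressed view: the lines are at rows 109 and 154.5, and the bubble's middle is at row 99.8. That is about 32 px, or 13.9 mm, towards the pivot, so the knob needs about 2.24 rad clockwise. I'll cross-check the knob position and re-read the bubble.

```bash
python3 - <<'E'
from h import *
im=cv2.imread("pics/scene0.png"); print(proj("scene",[.4472,-.2192,.087]))
w=im[195:260,190:235].max(2)<45; n,l,st,c=cv2.connectedComponentsWithStats(w.astype(np.uint8)); print([(c[i]+[190,195],st[i]) for i in range(1,n) if st[i][4]>30])
t=cv2.imread("pics/top1.png"); w=t[228:260,322:356].max(2)<30; n,l,st,c=cv2.connectedComponentsWithStats(w.astype(np.uint8)); print([(c[i]+[322,228],st[i]) for i in range(1,n) if st[i][4]>30])
im=optics.read_camera("wrist")[:,:,::-1]; b=im[60:200,276:285].mean((1,2)); r=np.nonzero(b>130)[0]+60; print(r.min(),r.max())
for z in(.095,.1,.102): print(onz("top",339.1,243.4,z))
E
```

```text
[210.35058064 216.85267688]
[(array([209.5936255, 217.5936255]), array([ 11,  13,  18,  19, 251], dtype=int32)), (array([213.03614458, 242.22891566]), array([17, 42, 13, 10, 83], dtype=int32))]
[(array([339.01342282, 243.1409396 ]), array([ 10,   8,  15,  16, 149], dtype=int32))]
60 199
[ 0.44701364 -0.2198844   0.095     ]
[ 0.44711827 -0.21920514  0.1       ]
[ 0.44716013 -0.21893343  0.102     ]
```

Request:
{"name": "servo_tool", "arguments": {
  "increments": [
    {"gripper":0,"dx":0,"dy":0,"dz":0.1,"wx":0,"wy":0,"wz":0},
    {"gripper":0,"dx":0,"dy":0,"dz":0.25,"wx":0,"wy":0,"wz":0.1},
    {"gripper":0.75,"dx":-0.03,"dy":-0.12,"dz":0.3,"wx":0,"wy":0,"wz":0.215},
    {"gripper":0.75,"dx":-0.06,"dy":-0.26,"dz":0.3,"wx":0,"wy":0,"wz":0.33},
    {"gripper":0.75,"dx":-0.1,"dy":-0.4,"dz":0.3,"wx":0,"wy":0,"wz":0.445},
    {"gripper":0.75,"dx":-0.13,"dy":-0.53,"dz":0.3,"wx":0,"wy":0,"wz":0.56},
    {"gripper":0.75,"dx":-0.142,"dy":-0.595,"dz":0.3,"wx":0,"wy":0,"wz":0.667},
    {"gripper":0.75,"dx":-0.142,"dy":-0.595,"dz":0.3,"wx":0,"wy":0,"wz":0.667}
  ]
}}

```text
clock: 11.45
tool_pos: [0.4464, -0.2199, 0.1624]
orientation: [180.0, 0.1, 135.4]
force: [0.3, -0.2, -0.4]
width: 0.0643
grasp_force: 0.0
```

Request:
{"name": "servo_tool", "arguments": {
  "force": 40,
  "increments": [
    {"gripper":0.75,"dx":0.002,"dy":0.002,"dz":-0.1,"wx":0,"wy":0,"wz":0},
    {"gripper":0.75,"dx":0.002,"dy":0.002,"dz":-0.22,"wx":0,"wy":0,"wz":0},
    {"gripper":0.75,"dx":0.002,"dy":0.002,"dz":-0.32,"wx":0,"wy":0,"wz":0},
    {"gripper":0.75,"dx":0.002,"dy":0.002,"dz":-0.36,"wx":0,"wy":0,"wz":0},
    {"gripper":0.5,"dx":0.002,"dy":0.002,"dz":-0.36,"wx":0,"wy":0,"wz":0},
    {"gripper":0.4,"dx":0.002,"dy":0.002,"dz":-0.36,"wx":0,"wy":0,"wz":0},
    {"gripper":0.3,"dx":0.002,"dy":0.002,"dz":-0.36,"wx":0,"wy":0,"wz":0},
    {"gripper":0.3,"dx":0.002,"dy":0.002,"dz":-0.36,"wx":0,"wy":0,"wz":0}
  ]
}}

```text
clock: 12.45
tool_pos: [0.4449, -0.2198, 0.0728]
orientation: [-179.9, -0.0, 135.5]
force: [-5.1, -3.7, 0.4]
width: 0.0392
grasp_force: 40.4
```

Request:
{"name": "servo_tool", "arguments": {
  "increments": [
    {"gripper":0.3,"dx":-0.006,"dy":-0.004,"dz":0,"wx":0,"wy":0,"wz":-0.06},
    {"gripper":0.3,"dx":-0.006,"dy":-0.004,"dz":0,"wx":0,"wy":0,"wz":-0.16},
    {"gripper":0.3,"dx":-0.006,"dy":-0.004,"dz":0,"wx":0,"wy":0,"wz":-0.26},
    {"gripper":0.3,"dx":-0.006,"dy":-0.004,"dz":0,"wx":0,"wy":0,"wz":-0.36},
    {"gripper":0.3,"dx":-0.006,"dy":-0.004,"dz":0,"wx":0,"wy":0,"wz":-0.46},
    {"gripper":0.3,"dx":-0.006,"dy":-0.004,"dz":0,"wx":0,"wy":0,"wz":-0.56},
    {"gripper":0.3,"dx":-0.006,"dy":-0.004,"dz":0,"wx":0,"wy":0,"wz":-0.66},
    {"gripper":0.3,"dx":-0.006,"dy":-0.004,"dz":0,"wx":0,"wy":0,"wz":-0.7}
  ]
}}

```text
clock: 13.45
tool_pos: [0.4449, -0.2198, 0.0729]
orientation: [180.0, 0.0, 72.4]
force: [-1.5, -2.3, -2.4]
width: 0.039
grasp_force: 41.3
```

Request:
{"name": "servo_tool", "arguments": {
  "increments": [
    {"gripper":0.3,"dx":0,"dy":0,"dz":0,"wx":0,"wy":0,"wz":-0.1},
    {"gripper":0.3,"dx":0,"dy":0,"dz":0,"wx":0,"wy":0,"wz":-0.2},
    {"gripper":0.3,"dx":0,"dy":0,"dz":0,"wx":0,"wy":0,"wz":-0.3},
    {"gripper":0.3,"dx":0,"dy":0,"dz":0,"wx":0,"wy":0,"wz":-0.4},
    {"gripper":0.3,"dx":0,"dy":0,"dz":0,"wx":0,"wy":0,"wz":-0.5},
    {"gripper":0.3,"dx":0,"dy":0,"dz":0,"wx":0,"wy":0,"wz":-0.6},
    {"gripper":0.3,"dx":0,"dy":0,"dz":0,"wx":0,"wy":0,"wz":-0.69},
    {"gripper":0.3,"dx":0,"dy":0,"dz":0,"wx":0,"wy":0,"wz":-0.72}
  ]
}}

```text
clock: 14.45
tool_pos: [0.445, -0.2198, 0.0728]
orientation: [180.0, -0.0, 7.7]
force: [-3.3, -1.8, 3.5]
width: 0.0388
grasp_force: 41.6
```

Open, lift, and return to the pad (yaw back to 75.6).

Request:
{"name": "servo_tool", "arguments": {
  "increments": [
    {"gripper":0.75,"dx":0,"dy":0,"dz":0,"wx":0,"wy":0,"wz":0},
    {"gripper":0.75,"dx":0,"dy":0,"dz":0,"wx":0,"wy":0,"wz":0},
    {"gripper":0.75,"dx":0,"dy":0,"dz":0.06,"wx":0,"wy":0,"wz":0},
    {"gripper":0.75,"dx":0,"dy":0,"dz":0.2,"wx":0,"wy":0,"wz":0},
    {"gripper":0.3,"dx":0,"dy":0,"dz":0.32,"wx":0,"wy":0,"wz":0.1},
    {"gripper":0,"dx":0.05,"dy":0.2,"dz":0.32,"wx":0,"wy":0,"wz":0.21},
    {"gripper":0,"dx":0.1,"dy":0.4,"dz":0.32,"wx":0,"wy":0,"wz":0.32},
    {"gripper":0,"dx":0.13,"dy":0.5,"dz":0.32,"wx":0,"wy":0,"wz":0.43}
  ]
}}

```text
clock: 15.45
tool_pos: [0.4784, -0.0915, 0.153]
orientation: [180.0, -0.1, 47.1]
force: [-0.1, 0.2, -0.5]
width: 0.0001
grasp_force: 0.0
```

Request:
{"name": "servo_tool", "arguments": {
  "increments": [
    {"gripper":0,"dx":0.018,"dy":0.1,"dz":0,"wx":0,"wy":0,"wz":0.11},
    {"gripper":0,"dx":0.018,"dy":0.1,"dz":0,"wx":0,"wy":0,"wz":0.22},
    {"gripper":0,"dx":0.018,"dy":0.1,"dz":-0.05,"wx":0,"wy":0,"wz":0.324},
    {"gripper":0,"dx":0.018,"dy":0.1,"dz":-0.14,"wx":0,"wy":0,"wz":0.324},
    {"gripper":0,"dx":0.018,"dy":0.1,"dz":-0.19,"wx":0,"wy":0,"wz":0.324},
    {"gripper":0,"dx":0.018,"dy":0.1,"dz":-0.2,"wx":0,"wy":0,"wz":0.324},
    {"gripper":0,"dx":0.018,"dy":0.1,"dz":-0.2,"wx":0,"wy":0,"wz":0.324},
    {"gripper":0,"dx":0.018,"dy":0.1,"dz":-0.2,"wx":0,"wy":0,"wz":0.324}
  ]
}}

```text
clock: 16.45
tool_pos: [0.4825, -0.0694, 0.1026]
orientation: [179.9, -0.0, 75.7]
force: [0.6, -0.3, -0.4]
width: 0.0002
grasp_force: 0.0
```

```bash
cat > bub.py <<'E'
from h import *
def read(name):
    s=robot.get_state(); im=optics.read_camera("wrist")[:,:,::-1].copy(); cv2.imwrite(f"pics/{name}.png",im)
    h=cv2.cvtColor(im,cv2.COLOR_BGR2HSV); g=((h[...,0]>40)&(h[...,0]<90)&(h[...,1]>90)).astype(np.uint8); g[:,:245]=0; g[:,312:]=0; g[:40]=0; g[260:]=0
    n,l,st,_=cv2.connectedComponentsWithStats(cv2.morphologyEx(g,cv2.MORPH_CLOSE,np.ones((45,3),np.uint8))); k=1+st[1:,4].argmax(); x0,y0,w,hh=st[k][:4]
    xs=slice(x0+8,x0+w-8); e=im[:,x0+2:x0+4].max(2).mean(1); p=im[:,xs].min(2).mean(1)
    b=[r for r in range(y0-4,y0+hh+4) if p[r]>120]; d=[r for r in range(y0+5,y0+hh-5) if e[r]<np.median(e[y0:y0+hh])-22]
    print(name,"vial",st[k][:4],"bubble",(b[0],b[-1]) if b else b,(b[0]+b[-1])/2 if b else None,"dark rows",d,"force",s["force"].round(1),"tool",s["tool_pos"].round(4),s["clock"])
    c=im[y0-30:y0+hh+40,x0-45:x0+w+45]; cv2.imwrite(f"pics/{name}_c.png",cv2.resize(c,None,fx=3,fy=3,interpolation=cv2.INTER_NEAREST)[:600])
E
python3 -c "
from bub import *
read('p2')"
```

```text
p2 vial [269  65  27 114] bubble (143, 172) 157.5 dark rows [99, 100, 101, 142] force [ 0.6 -0.3 -0.4] tool [ 0.4825 -0.0694  0.1026] 16.45
```

Request:
{"name": "servo_tool", "arguments": {
  "increments": [
    {"gripper":0,"dx":0,"dy":0,"dz":-0.02,"wx":0,"wy":0,"wz":0},
    {"gripper":0,"dx":0,"dy":0,"dz":-0.03,"wx":0,"wy":0,"wz":0},
    {"gripper":0,"dx":0,"dy":0,"dz":-0.036,"wx":0,"wy":0,"wz":0},
    {"gripper":0,"dx":0,"dy":0,"dz":-0.042,"wx":0,"wy":0,"wz":0},
    {"gripper":0,"dx":0,"dy":0,"dz":-0.046,"wx":0,"wy":0,"wz":0},
    {"gripper":0,"dx":0,"dy":0,"dz":-0.048,"wx":0,"wy":0,"wz":0},
    {"gripper":0,"dx":0,"dy":0,"dz":-0.048,"wx":0,"wy":0,"wz":0},
    {"gripper":0,"dx":0,"dy":0,"dz":-0.048,"wx":0,"wy":0,"wz":0}
  ]
}}

```text
clock: 17.5
tool_pos: [0.4827, -0.0695, 0.0909]
orientation: [179.9, -0.1, 75.7]
force: [-2.9, 1.2, 13.0]
width: 0.0
grasp_force: 6.5
```

Request:
{"name": "servo_tool", "arguments": {
  "increments": [
    {"gripper":0,"dx":0,"dy":0,"dz":0,"wx":0,"wy":0,"wz":0},
    {"gripper":0,"dx":0,"dy":0,"dz":0,"wx":0,"wy":0,"wz":0},
    {"gripper":0,"dx":0,"dy":0,"dz":0,"wx":0,"wy":0,"wz":0},
    {"gripper":0,"dx":0,"dy":0,"dz":0,"wx":0,"wy":0,"wz":0},
    {"gripper":0,"dx":0,"dy":0,"dz":0,"wx":0,"wy":0,"wz":0},
    {"gripper":0,"dx":0,"dy":0,"dz":0,"wx":0,"wy":0,"wz":0},
    {"gripper":0,"dx":0,"dy":0,"dz":0,"wx":0,"wy":0,"wz":0},
    {"gripper":0,"dx":0,"dy":0,"dz":0,"wx":0,"wy":0,"wz":0}
  ]
}}

```text
clock: 18.5
tool_pos: [0.4834, -0.0695, 0.0909]
orientation: [179.9, -0.1, 75.7]
force: [-0.9, 0.5, 11.7]
width: 0.0001
grasp_force: 5.4
```

```bash
python3 -c "
from bub import *
read('p3')"
```

```text
p3 vial [269  62  29 122] bubble (106, 138) 122.0 dark rows [98, 99, 100, 101, 144, 145, 146, 147] force [-0.9  0.5 11.7] tool [ 0.4834 -0.0695  0.0909] 18.5
```

View pics/p3_c.png

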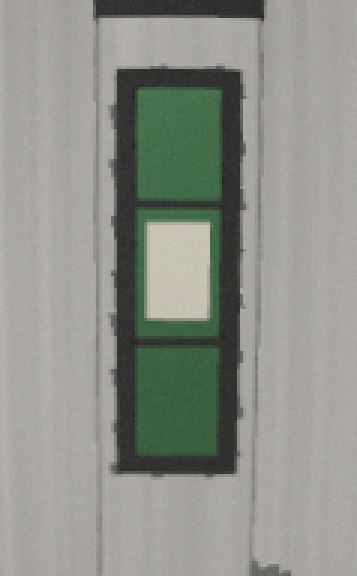

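The bubble's middle is at row 122 between the lines at 99.5 and 145.5, so it is centred within about 0.2 mm under an 11.7 N push.

```bash
python3 -c "
from h import *
print(robot.get_state()['force'], job.hand_in())"
```

```text
the job is handed in; nothing more can be done
[-0.14284336  0.06956977 11.04231189] None
```

The job is handed in: the level lies lengthways on the front ledge with the shelf pressed down at about 11 N, the levelling foot was turned about 2.2 rad clockwise, and the bubble reads centred to about 0.2 mm between its lines.

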